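# Hang the dust door on the movement cabinet

### The arm

A 6-joint arm with a two-finger parallel gripper is mounted at the origin on the work surface. World frame = base frame: x ahead of the robot, y to its left, z up, the work surface at z = 0. Lengths are in m, angles in degrees, forces in N, time in s.
With the tool pointing down it reaches from about 0.4 to 0.825 m from the base axis. Payload 7 kg.
Tool frame: the origin (TCP) lies on the front face of the gripper's body, between the roots of the fingers; the fingertips stand 66 mm ahead of it and the grasp point (between the pads) lies 47 mm ahead of it; z points along the fingers, y is the line along which they close (so a half turn about z gives the same grasp; the last joint's range is limited). The gripper opens to 88 mm and grips with 3 to 60 N. Pads are 19 mm wide; open, the fingers measure 130 mm over their backs; the gripper's body (78 mm by 193 mm) begins 47 mm behind the grasp point.
Start: joints at [-53.337, 20.546, 0.682, 0, -70.136, -16.507], TCP at [0.233, -0.634, 0.292] pointing down, gripper open.
Joint ranges: [-176.03, 176.03], [-82.01, 121.73], [-58.28, 71.71], [-173.87, 95.51], [-174.79, -0.11], [-173.66, 173.66]. Speed limits (degrees/s): [136.94, 136.94, 172.46, 180, 180, 180].

### API

Orientations are given as [roll, pitch, yaw] about the fixed x, y, z axes, in that order (R = Rz(yaw) Ry(pitch) Rx(roll)).
In Python, from plant import ctrl gives the robot as it stands.
- The arm moves only by the tool send_rows, never from a script. Its argument "deltas" is a list of rows, each a list of 2 entries, a list of its own where there are three numbers: the shift along the tool's x, y, z each as a share of 800 mm, from -1 to 1, then the turn about the tool's z as a share of 90 degrees, from -1 to 1. A call has exactly 5 rows; each row is the pose to reach, as a shift and turn from the pose commanded when the call began, along the tool's axes at that moment; what a row does not reach only later rows make up. A row lasts 1/12 s, in which the tool goes at most 41.7 mm and 7.16 degrees, less where a joint would pass 70% of its speed; a pose out of reach is approached as far as the arm can. A call with a number of a shift or a turn outside -1 to 1 is refused whole. A call with a gripper value outside its range is refused whole. "gripper" is the opening, from 0 (shut) to 1 (fully open), set as the call begins (left out, the last holds). The fingers move at their own pace and stop on an object; the grip force is fixed at half the most. Time passes only in rows, so rows that repeat a pose let the fingers close, or fill a call up. It gives the time, the measured TCP pose, the force, the opening and the grip force at its end, in the units of the state.
- ctrl.get_obs(): the state, without advancing time (a new reading comes with each control period).
- ctrl.snapshot(name): name is "side" or "top" or "wrist"; returns a dict with "color" (400x640x3 uint8, red, green, blue), "vertical_fov" (degrees; the focal length in pixels is half the picture's height over the tangent of half this angle, whatever the lens; pixels are square), "cx", "cy" (the principal point, pixels), "k1" (the pictures are not rectified: a ray, as slopes to the right and down, at radius r is drawn at 1 + k1 r^2 times it, then the intrinsics apply), "rvec" (rotation vector, rad) and "tvec" (3), from world to camera coordinates, as OpenCV has them. Camera axes: x right, y down, z forward; pixel columns grow to the right and rows downward; lengths in m; the calibration is good to about 2 mm. A picture is of the moment at which its call begins. There is no depth.
- ctrl.close_job(): hands the job in; it is judged then, once.
Trained networks look in a picture, given as the dict that the camera call returned (one of the last four; its "shot" number tells which), for a name from the list of things; names that differ only in an ending like _2 or _b are one class to them, and where a whole thing is asked for, a point or a joint stands for the part that bears it (a point fixed in the world has none). Each returns a list of dicts, best first, with "conf" (0 to 1); they miss things now and then, are a little off and sometimes report something else, mostly with a low value. They report only what shows in the picture. A call takes as long as a camera call. They do not tell look-alikes from the thing itself.
- ctrl.boxes_of(picture, thing): "xy" ([column, row] as shares, 0 to 1, of the picture: columns of its width, rows of its height, amid what is visible of it).
- ctrl.cut_out(picture, thing): "pixels" (400x640 bool, what is visible of it) and "xy" ([column, row] as shares, 0 to 1, of the picture: columns of its width, rows of its height, amid what is visible of it).
The state is a dict: "clock": time; "joint_pos": joint angles; "qvel": joint speeds; "tau": joint torques, N m; "tool_pos": TCP position; "orientation": TCP orientation; "force": force on the tool from outside, world axes, zero at the start; "moment": the same for the moment, N m; "opening": finger opening in m; "gripper_force": force on a finger pad.
Only numpy, scipy, OpenCV 4.12 (cv2) and the standard library are available. Lean on these libraries where they do the work, as an engineer would, in place of code of your own. Each camera call takes 0.05 s, during which the arm holds its last target. There are 200 camera calls.

### The job

Lift the hinged door out of its wooden stand and, holding it in its open position well away from shut, lower both of its knuckles together onto the two hinge pins of the dust cabinet. Before letting go, tug it gently downward to make sure that it is fully home on both pins, then push it shut until the catch holds it and leave it closed. Do not disturb the other things on the bench.

Things in the scene. Friction and masses are not known exactly. Their poses are not given: they have to be found in the camera images.
- door: Lift-off door, about 0.2 kg: aluminium frame 150 mm wide, 150 high, 10 thick, with a 4 mm clear pane. Origin: centre of its lower edge; z up, y along the width to the hinge side, -x the outer face, with a round pull (12 mm across, 14 long) 60 mm from the centre towards the free side, 55 mm up. Starts upright in its stand, lower edge on the slot floor, hinge side away from the robot.
- door_top (a point): Middle of the door's top edge, 150 mm above its lower edge. The top bar is solid, 30 mm high, to be gripped from above across its 10 mm thickness.
- knuckle_lower (a point): On the door: centre of the lower knuckle's bore at its underside, 85 mm from the door's origin in y and 16 mm above its lower edge. Each of the two knuckles is a steel tube beside the frame, 15 mm across, 10 mm bore, 18 mm long; both are on one upright line.
- knuckle_upper (a point): On the door: centre of the upper knuckle's bore at its underside, 100 mm above the lower one (116 mm above the door's lower edge).
- door_edge (a point): On the door: middle of the free side edge (away from the hinge), at mid height, 160 mm from the hinge line.
- case: Fixed dust cabinet, aluminium sides and top, clear back, open front: 120 mm deep, 140 wide, 165 high. Origin: centre of its underside, z up; the front faces its -x (to the robot), 60 mm from the origin. Brackets on its +y side carry the hinge pins. The door opens outwards to the robot, swings freely and stays where it is left; closed, its middle plane is 7 mm before the front.
- pin_lower (a point): On the cabinet (x -67, y +85, z 33 mm): centre of the lower pin at its shoulder, where the lower knuckle's underside rests when home (the door's lower edge is then 17 mm above the bench). Both pins stand upright on barrels 13 mm across and 12 high; each pin is 8 mm across and 19 high, its upper 8 mm tapering to 2.4 mm.
- pin_upper (a point): On the cabinet (z 133 mm): centre of the upper pin at its shoulder, straight above the lower one. Its barrel's underside is 121 mm above the bench: bring the door in from the side, raised 25 to 60 mm over its home height, or the lower knuckle meets this barrel. A gentle tug is some 10 to 15 N.
- case_edge (a point): Point just before the cabinet's front where the door_edge point lies when the door is shut. Beside it, held off the cabinet's -y side 92 mm above the bench, a sprung steel roller 16 mm across catches the door's free edge: over the last 15 mm the door needs a push of some 3 to 8 N, then snaps in and stays shut.
- stand: Fixed wooden stand of the door: base 60 by 150 mm, two rails 140 mm long rising to 34 mm above the bench with a 13 mm slot between them along the stand's y; slot floor 8 mm above the bench. Origin at the centre of its underside.
- spare_panel: Plain spare panel, the same frame as the door but without knuckles or pull, upright in a second stand like the door's. Leave alone. Origin at the centre of its lower edge.
- movement: Round steel watch movement with a crown, 48 mm across, 18 mm high, lying loose on the bench. Leave alone. Origin under its centre.
- loupe: Black eyeglass loupe, 34 mm across, 32 mm high, standing loose. Leave alone. Origin under its centre.
- screwdriver_stand: Round black stand, 80 mm across, with five upright screwdrivers, 105 mm high. Leave alone. Origin under its centre.
- case_block: Loose dark wooden block 60 by 50 mm, 34 mm high with a steel disc on top. Leave alone. Origin under its centre.
- jar: Small closed glass jar, 50 mm across, 60 mm high. Leave alone. Origin under its centre.
- tweezers: Steel tweezers lying flat, 115 mm long, 4 mm thick. Leave alone.
- brush: Small brush lying flat. Leave alone.
Not all that is in view belongs to the job. Leave any yellow look-alike of the door alone.

How it is judged:
By the outcome, as a careful person would: the job done as asked, in the order asked, and still so for the second after the job is handed in, with the robot touching nothing.
It also fails if it takes over 61 s, if anything falls off the work surface, if the arm or the gripper's body presses on something with over 40 N, if the wrist force passes 120 N, or if a joint passes its speed limit or range.

## Working session

There is one attempt and no reset: what is moved stays moved. The work goes in short steps, Python scripts to look and compute and a tool call to move; the robot and the scene stay as the last step left them, time stands still between calls to the robot, and variables do not carry over. Pictures are saved under pics/ and viewed, at most 10 in all, crops included, and the job is handed in when it is done.

Besides the shell and the picture viewer there is one more tool, called after "Request:" as a command line: name --argument value ..., lists and objects as JSON in quotes. send_rows: Moves the arm, as the interface text tells. Shift numbers are shares of 800 mm and turn numbers shares of 90 degrees, none past 1 either way. Its arguments: {"type":"object","properties":{"deltas":{"type":"array","items":{"type":"array"}},"gripper":{"type":"number"}},"required":["deltas"]}

```bash
mkdir -p pics; ls
cat > h.py <<'E'
import numpy as np,cv2
from plant import ctrl
from scipy.spatial.transform import Rotation as R
def K(p):
    f=200/np.tan(np.radians(p['vertical_fov'])/2); return f,p['cx'],p['cy'],p['k1']
def ray(p,uv):
    f,cx,cy,k=K(p); d=np.array([(uv[0]-cx)/f,(uv[1]-cy)/f]); s=d.copy()
    for _ in range(20): s=d/(1+k*(s@s))
    M=cv2.Rodrigues(np.array(p['rvec'],float))[0]; t=np.array(p['tvec'],float).ravel()
    return -M.T@t, M.T@np.array([s[0],s[1],1])
def onz(p,uv,z):
    o,d=ray(p,uv); return o+d*(z-o[2])/d[2]
def proj(p,X):
    f,cx,cy,k=K(p); M=cv2.Rodrigues(np.array(p['rvec'],float))[0]
    c=np.atleast_2d(X)@M.T+np.array(p['tvec'],float).ravel(); s=c[:,:2]/c[:,2:]
    s=s*(1+k*(s**2).sum(1,keepdims=True)); return s*f+[cx,cy]
def save(p,n,crop=None,sc=1):
    im=p['color'][:,:,::-1]
    if crop: a,b,c,d=crop; im=im[b:d,a:c]
    cv2.imwrite('pics/'+n+'.png',cv2.resize(im,None,fx=sc,fy=sc,interpolation=cv2.INTER_CUBIC))
E
python3 - <<'E'
from h import *
o=ctrl.get_obs(); print(o)
P={n:ctrl.snapshot(n) for n in('side','top','wrist')}
for n in('side','top'):
    p=P[n]; c,_=ray(p,(320,200)); print(n,p['vertical_fov'],c,p['k1'])
    for t in('door','case','stand','spare_panel','knuckle_lower','knuckle_upper','door_top','pin_upper','pin_lower','case_edge','door_edge','screwdriver_stand','jar','loupe','movement','case_block','tweezers','brush'):
        try: print(t,[(np.round(np.array(r['xy'])*[640,400],1).tolist(),round(r['conf'],2)) for r in ctrl.boxes_of(p,t)][:4])
        except Exception as e: print(t,e)
im=np.vstack([P['side']['color'],P['top']['color']])[:,:,::-1]
cv2.imwrite('pics/a.png',P['side']['color'][:,:,::-1]);cv2.imwrite('pics/b.png',P['top']['color'][:,:,::-1])
E
```

```text
pics
{'clock': 0.0, 'joint_pos': array([-5.33378679e+01,  2.05908767e+01,  6.33007188e-01, -1.98883376e-02,
       -7.01360974e+01, -1.65061983e+01]), 'qvel': array([ 0.09244343,  0.0165624 ,  0.07738461, -0.01016584,  0.03047883,
       -0.00699695]), 'tau': array([ 1.44460824e-03, -5.82714987e+01,  2.93054777e+01,  6.99721947e+00,
        6.76688593e-03, -1.51999552e-04]), 'tool_pos': array([ 0.23242731, -0.63330667,  0.29122381]), 'orientation': array([ 1.79904593e+02, -8.77457496e-03, -1.59850832e+02]), 'force': array([-0.13654756, -0.10322644,  0.51094923]), 'moment': array([-0.02807809,  0.04107289, -0.02189122]), 'gripper_force': 0.0, 'opening': 0.08771404030023314}
side 55.60998350996474 [-0.39705511  0.69916643  0.99846019] -0.045648817495424966
door [([412.0, 160.6], 0.87), ([214.4, 240.1], 0.82), ([327.5, 186.0], 0.69), ([414.1, 211.1], 0.69)]
case [([240.5, 188.8], 0.82)]
stand [([325.8, 204.6], 0.5), ([326.5, 187.6], 0.19)]
spare_panel [([330.1, 187.7], 0.69), ([295.7, 256.8], 0.2), ([326.7, 222.8], 0.19)]
knuckle_lower [([413.8, 211.4], 0.91), ([413.0, 158.9], 0.59), ([
[... 1209 characters left out ...]
3), ([400.8, 283.9], 0.7)]
door_top [([202.1, 160.4], 0.95), ([359.9, 175.6], 0.94), ([488.3, 205.6], 0.73), ([400.1, 284.6], 0.62)]
pin_upper [([267.4, 116.1], 0.67), ([178.4, 214.7], 0.6)]
pin_lower [([268.6, 114.9], 0.75)]
case_edge [([270.4, 115.9], 0.58)]
door_edge [([361.7, 180.2], 0.97), ([491.1, 208.9], 0.7), ([203.9, 161.7], 0.63), ([401.2, 281.6], 0.54)]
screwdriver_stand [([153.3, 195.2], 0.69), ([265.3, 225.1], 0.54)]
jar [([177.1, 214.2], 0.59), ([152.5, 195.0], 0.53)]
loupe [([300.8, 217.0], 0.61)]
movement [([268.0, 225.3], 0.64)]
case_block [([362.9, 124.1], 0.67)]
tweezers [([351.7, 179.8], 0.65), ([270.9, 113.1], 0.64), ([360.9, 176.7], 0.36)]
brush [([329.5, 213.8], 0.96)]
```

View pics/a.png

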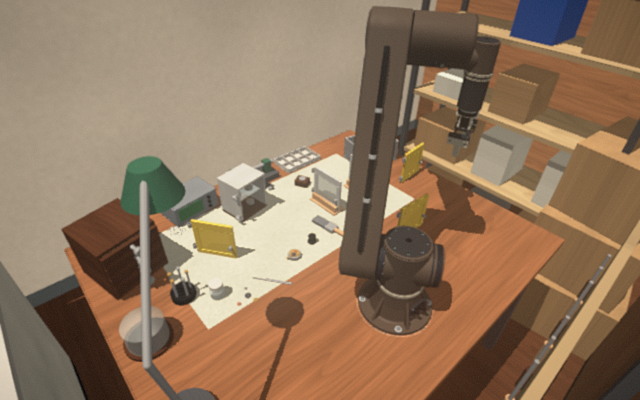

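View pics/b.png

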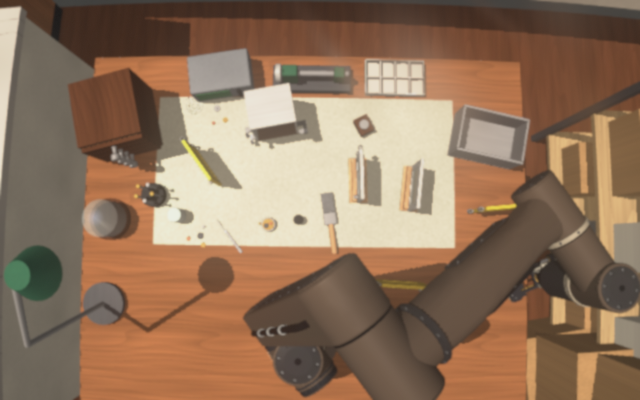

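Side view: yellow look-alikes are at (214,238), (412,160) and (414,212), with a grey panel at (327,187) and the case at (242,190). Top view: grey panels in wooden stands are at (360,172) and (414,185), yellow ones at (198,161), (491,209) and (401,284), and the case at (272,115). The door must be one of the two grey panels, the one with knuckles and a pull.

Run:
```python
from h import *
t=ctrl.snapshot('top'); s=ctrl.snapshot('side')
a=cv2.resize(t['color'][130:230,330:450],(600,500),interpolation=2)
cv2.imwrite('pics/c.png',a[:,:,::-1])
for uv,z in(((360,150),.158),((364,198),.158),((419,163),.158),((420,208),.158),((246,94),.165),((296,90),.165),((303,127),.165),((250,139),.165)):
    print(uv,onz(t,uv,z).round(3))
```

```text
(360, 150) [ 0.589 -0.171  0.158]
(364, 198) [ 0.445 -0.183  0.158]
(419, 163) [ 0.553 -0.348  0.158]
(420, 208) [ 0.418 -0.35   0.158]
(246, 94) [0.756 0.175 0.165]
(296, 90) [0.77  0.024 0.165]
(303, 127) [0.655 0.    0.165]
(250, 139) [0.617 0.158 0.165]
```

View pics/c.png

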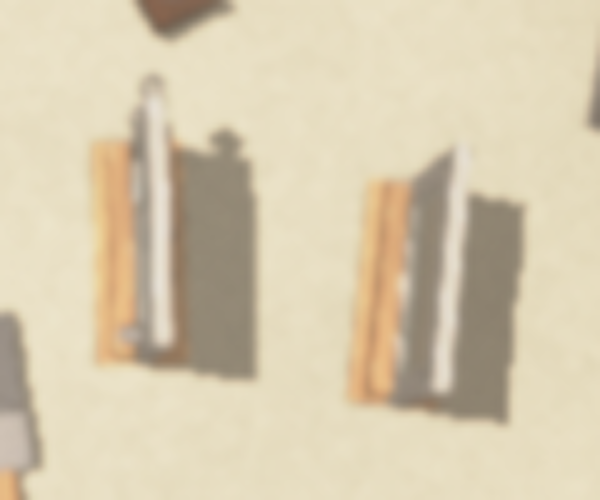

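The left grey panel, top (360,172), is the door: its knuckle is at crop (152,85) and its pull at (130,335) on the +y face. The right panel at (414,185) is plain, so it is the spare.

```bash
cat >> h.py <<'E'
def go(x,y,z,yaw):
    o=ctrl.get_obs(); r,p,w=o['orientation']; M=R.from_euler('xyz',[r,p,w],degrees=True).as_matrix()
    d=M.T@(np.array([x,y,z])-o['tool_pos'])
    t=-((yaw-w+180)%360-180)
    print('shift',(d/.8).round(4),'turn',round(t/90,4),'| mm',(d*1000).round(1),'deg',round(t,2))
E
python3 -c "
from h import *
go(.515,-.177,.33,-175.3)"
```

```text
shift [-0.5281  0.4142 -0.0473] turn 0.1717 | mm [-422.5  331.4  -37.8] deg 15.46
```

Request:
send_rows --deltas '[[[-0.528,0.414,-0.047],0.17],[[-0.528,0.414,-0.047],0.17],[[-0.528,0.414,-0.047],0.17],[[-0.528,0.414,-0.047],0.17],[[-0.528,0.414,-0.047],0.17]]'

```text
clock: 2.47
tool_pos: [0.3413, -0.4573, 0.3068]
orientation: [-180.0, 0.0, -175.2]
force: [1.3, 0.2, -0.1]
opening: 0.0879
gripper_force: 0.0
```

```bash
python3 -c "
from h import *
go(.515,-.177,.33,-175.3);print(ctrl.get_obs())"
```

```text
shift [-0.2458  0.3309 -0.0291] turn 0.0013 | mm [-196.6  264.8  -23.3] deg 0.11
{'clock': 2.4667, 'joint_pos': array([-3.36259003e+01,  1.02151442e+01, -1.15183885e+01,  2.05943129e-03,
       -6.82504182e+01, -5.15607484e+01]), 'qvel': array([ 52.7818877 , -20.09216771, -20.29468148,   0.05707409,
         0.68965342, -51.55836312]), 'tau': array([ -8.10334414, -42.68212438,  28.92897785,   6.78424537,
        -0.1965021 ,   1.44814219]), 'tool_pos': array([ 0.34128074, -0.45732443,  0.30676265]), 'orientation': array([-1.79988524e+02,  1.13814511e-02, -1.75185885e+02]), 'force': array([ 1.33520705,  0.20346205, -0.07049516]), 'moment': array([-0.0614247, -0.2439833, -0.0234432]), 'gripper_force': 0.0, 'opening': 0.08792598883450922}
```

Request:
send_rows --deltas '[[[-0.23,0.31,-0.027],0],[[-0.23,0.31,-0.027],0],[[-0.23,0.31,-0.027],0],[[-0.23,0.31,-0.027],0],[[-0.23,0.31,-0.027],0]]'

```text
clock: 2.88
tool_pos: [0.4506, -0.2802, 0.3217]
orientation: [-180.0, 0.1, -175.1]
force: [0.6, -0.5, -0.4]
opening: 0.0877
gripper_force: 0.0
```

Request:
send_rows --deltas '[[[-0.07,0.09,-0.007],0],[[-0.07,0.09,-0.007],0],[[-0.07,0.09,-0.007],0],[[-0.07,0.09,-0.007],0],[[-0.07,0.09,-0.007],0]]'

```text
clock: 3.3
tool_pos: [0.4999, -0.2051, 0.3267]
orientation: [-180.0, -0.0, -175.0]
force: [-1.2, -0.9, 0.3]
opening: 0.0881
gripper_force: 0.0
```

Run:
```python
from h import *
p=ctrl.snapshot('wrist'); save(p,'d'); o=ctrl.get_obs();print(o['tool_pos'],o['orientation']);c,d=ray(p,(320,200));print(c,d,p['vertical_fov'])
```

```text
[ 0.49946772 -0.20574609  0.32663215] [ 1.79998443e+02 -1.59920356e-02 -1.75116603e+02]
[ 0.43394987 -0.2109873   0.42006209] [ 0.2520096   0.02201071 -0.96748039] 66.65626813081023
```

View pics/d.png

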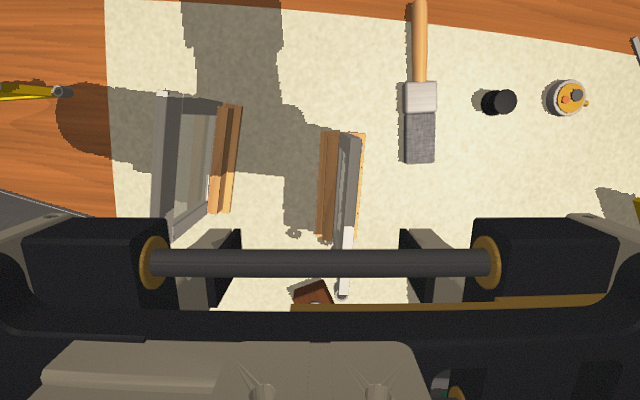

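Wrist view: the door's top edge runs from about (348,138) to (342,297), partly behind the gripper. The spare is at (165,160).

Run:
```python
from h import *
p=ctrl.snapshot('wrist'); save(p,'e',(280,110,400,320),2.85)
for uv in((348,136),(343,296)): print(onz(p,uv,.158))
t=ctrl.snapshot('top')
for n,q in(('w',p),('t',t)):
  for th in ('door','spare_panel'):
    for r in ctrl.cut_out(q,th)[:2]:
        ys,xs=np.where(r['pixels']); print(n,th,r['conf'],xs.min(),xs.max(),ys.min(),ys.max())
```

```text
[ 0.44390684 -0.18685599  0.158     ]
[ 0.5963179  -0.17512173  0.158     ]
w door 0.78 0 74 83 102
w door 0.76 331 362 133 301
w spare_panel 0.89 150 222 90 244
w spare_panel 0.59 332 362 133 302
t door 0.79 181 220 137 184
t door 0.63 372 431 279 290
t spare_panel 0.7 408 422 165 209
```

View pics/e.png

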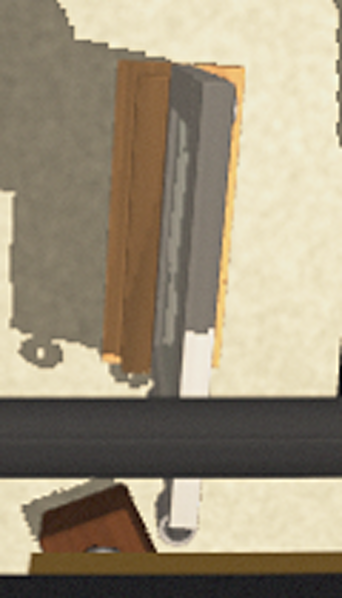

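The crop shows the top edge centreline from about (356.5,138.8) at the free end to (344.2,293.9) at the hinge end, with the knuckle just beyond it.

Run:
```python
from h import *
p=ctrl.snapshot('wrist')
a=onz(p,(356.5,138.8),.158);b=onz(p,(344.2,293.9),.158);d=b-a
print(a,b,np.linalg.norm(d),np.degrees(np.arctan2(d[1],d[0])))
m=(a+b)/2;print(m); w=np.degrees(np.arctan2(d[1],d[0]))-180
go(m[0],m[1],.26,w)
```

```text
[ 0.4455229  -0.17997921  0.158     ] [ 0.59391164 -0.17505006  0.158     ] 0.14847058759094403 1.9025412235615917
[ 0.51971727 -0.17751464  0.158     ]
shift [-0.0283  0.0337  0.0834] turn 0.032 | mm [-22.7  27.   66.7] deg 2.88
```

Request:
send_rows --deltas '[[[-0.028,0.034,0.08],0.032],[[-0.028,0.034,0.08],0.032],[[-0.028,0.034,0.08],0.032],[[-0.028,0.034,0.08],0.032],[[-0.028,0.034,0.08],0.032]]'

```text
clock: 4.12
tool_pos: [0.5201, -0.1771, 0.2636]
orientation: [-180.0, 0.0, -178.0]
force: [0.8, 0.9, -0.0]
opening: 0.0875
gripper_force: 0.0
```

Run:
```python
from h import *
p=ctrl.snapshot('wrist'); save(p,'f',(240,60,440,330),2.2)
o=ctrl.get_obs();print(o['tool_pos'],o['orientation'])
print(proj(p,[[.4455,-.180,.158],[.5939,-.175,.158]]))
go(.5197,-.1775,.192,-178.1)
```

```text
[ 0.52023416 -0.17720522  0.26414316] [-1.79961850e+02  1.00286638e-01 -1.78012490e+02]
[[319.90824618 106.98886635]
 [319.67648296 312.67729892]]
shift [ 0.0008 -0.0003  0.0902] turn 0.001 | mm [ 0.7 -0.2 72.1] deg 0.09
```

View pics/f.png

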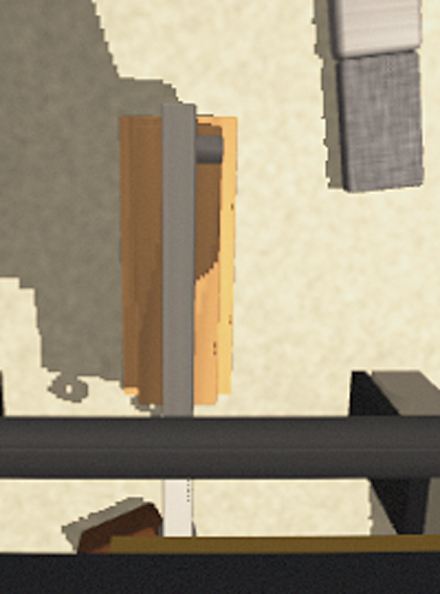

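The pull shows at crop (208,150) and the top edge sits at column ~321, as predicted, so this is the right panel and the gripper is centred on it. Now I descend and grip.

Request:
send_rows --deltas '[[[0,0,0.045],0],[[0,0,0.07],0],[[0,0,0.09],0],[[0,0,0.09],0],[[0,0,0.09],0]]'

```text
clock: 4.58
tool_pos: [0.52, -0.1772, 0.1917]
orientation: [-180.0, 0.0, -178.0]
force: [0.2, -0.2, 0.4]
opening: 0.0879
gripper_force: 0.0
```

Request:
send_rows --deltas '[[[0,0,0],0],[[0,0,0],0],[[0,0,0],0],[[0,0,0],0],[[0,0,0],0]]' --gripper 0

```text
clock: 5.0
tool_pos: [0.52, -0.1766, 0.1914]
orientation: [-180.0, 0.1, -178.0]
force: [0.6, 0.6, 0.1]
opening: 0.0599
gripper_force: 0.0
```

Request:
send_rows --deltas '[[[0,0,0],0],[[0,0,0],0],[[0,0,0],0],[[0,0,0],0],[[0,0,0],0]]'

```text
clock: 5.42
tool_pos: [0.5197, -0.1766, 0.1907]
orientation: [-180.0, -0.0, -178.0]
force: [-0.0, 0.2, 0.8]
opening: 0.0264
gripper_force: 0.0
```

Request:
send_rows --deltas '[[[0,0,0],0],[[0,0,0],0],[[0,0,0],0],[[0,0,0],0],[[0,0,0],0]]'

```text
clock: 5.83
tool_pos: [0.5197, -0.1766, 0.1907]
orientation: [180.0, 0.0, -178.0]
force: [1.0, -0.6, 0.0]
opening: 0.0098
gripper_force: 30.0
```

Request:
send_rows --deltas '[[[0,0,0],0],[[0,0,0],0],[[0,0,0],0],[[0,0,-0.02],0],[[0,0,-0.04],0]]'

```text
clock: 6.25
tool_pos: [0.5188, -0.1765, 0.2219]
orientation: [180.0, -0.2, -178.0]
force: [0.7, 0.3, -1.1]
opening: 0.0097
gripper_force: 30.0
```

Request:
send_rows --deltas '[[[0,0,-0.05],0],[[0,0,-0.1],0],[[0,0,-0.15],0],[[0,0,-0.18],0],[[0,0,-0.18],0]]'

```text
clock: 6.67
tool_pos: [0.5214, -0.1772, 0.373]
orientation: [-179.9, 0.5, -178.0]
force: [0.7, -0.0, -1.0]
opening: 0.0098
gripper_force: 30.0
```

```bash
python3 -c "
from h import *
go(.68,.24,.42,-90)"
```

```text
shift [-0.2169  0.5141 -0.0577] turn -0.9777 | mm [-173.5  411.3  -46.2] deg -88.0
```

Request:
send_rows --deltas '[[[-0.02,0.05,-0.057],-0.08],[[-0.04,0.1,-0.057],-0.16],[[-0.06,0.15,-0.057],-0.24],[[-0.08,0.2,-0.057],-0.32],[[-0.1,0.25,-0.057],-0.4]]'

```text
clock: 7.08
tool_pos: [0.5855, 0.0074, 0.412]
orientation: [180.0, 0.0, -141.9]
force: [0.2, -0.5, -1.5]
opening: 0.0101
gripper_force: 30.0
```

```bash
python3 -c "
from h import *
print(ctrl.get_obs()['tool_pos'])
go(.68,.24,.42,-90)"
```

```text
[0.58545998 0.0074228  0.41202049]
shift [-0.2724  0.1558 -0.0098] turn -0.5766 | mm [-217.9  124.7   -7.9] deg -51.89
```

Request:
send_rows --deltas '[[[-0.05,0.03,0],-0.15],[[-0.1,0.06,0],-0.23],[[-0.16,0.09,0],-0.31],[[-0.2,0.12,0],-0.38],[[-0.26,0.15,0],-0.45]]'

```text
clock: 7.5
tool_pos: [0.6633, 0.2009, 0.4111]
orientation: [179.9, -0.0, -106.0]
force: [0.4, 0.3, -2.4]
opening: 0.0099
gripper_force: 30.0
```

Request:
send_rows --deltas '[[[0,0,0],-0.08],[[0,0,0],-0.13],[[0,0,0],-0.13],[[0,0,0],-0.13],[[0,0,0],-0.13]]'

```text
clock: 7.92
tool_pos: [0.6632, 0.1983, 0.4118]
orientation: [180.0, -0.0, -94.9]
force: [0.5, 0.1, -2.2]
opening: 0.0097
gripper_force: 30.0
```

Run:
```python
from h import *
p=ctrl.snapshot('wrist'); save(p,'g'); o=ctrl.get_obs();print(o['tool_pos'],o['orientation'])
print(proj(p,[[.619,.162,.152],[.7,.09,.165]]))
```

```text
[0.66327509 0.19813394 0.41212124] [ 1.79992972e+02  2.64802255e-03 -9.48734008e+01]
[[356.0010874  145.23581326]
 [277.2135755   84.76301114]]
```

View pics/g.png

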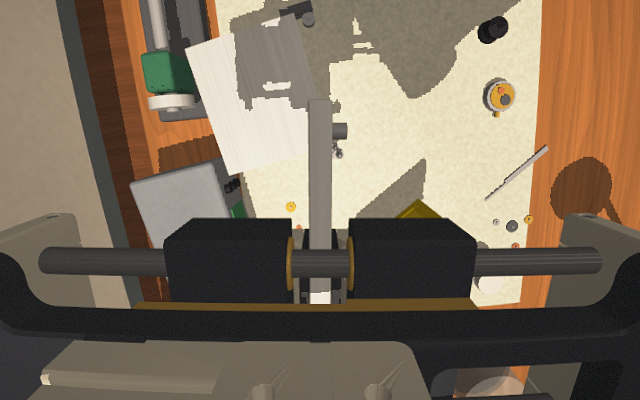

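The case top shows at left, with corners at about (185,47) and (230,174). The pin is at about (338,150), next to the held door strip at column 320. I'll shift sideways for a clear view.

```bash
python3 -c "
from h import *
go(.55,.24,.41,-90)"
```

```text
shift [-0.0401  0.1455  0.0027] turn -0.0541 | mm [-32.1 116.4   2.1] deg -4.87
```

Request:
send_rows --deltas '[[[-0.01,0.05,0],-0.05],[[-0.02,0.1,0],-0.05],[[-0.04,0.145,0],-0.05],[[-0.04,0.145,0],-0.05],[[-0.04,0.145,0],-0.05]]'

```text
clock: 8.38
tool_pos: [0.5488, 0.2403, 0.4138]
orientation: [-179.9, 0.1, -90.2]
force: [-0.5, -0.2, -1.3]
opening: 0.0096
gripper_force: 30.0
```

Run:
```python
from h import *
p=ctrl.snapshot('wrist'); save(p,'h',(100,0,340,240),2.5); o=ctrl.get_obs();print(o['tool_pos'],o['orientation'])
import pickle; pickle.dump({k:v for k,v in p.items()},open('h.pkl','wb'))
print(proj(p,[[.619,.162,.152],[.7,.09,.165]]))
```

```text
[0.54981582 0.24000579 0.41334757] [-1.79907741e+02  7.56276278e-02 -9.02132746e+01]
[[258.59458544 110.68270394]
 [176.89646678  41.29699818]]
```

View pics/h.png

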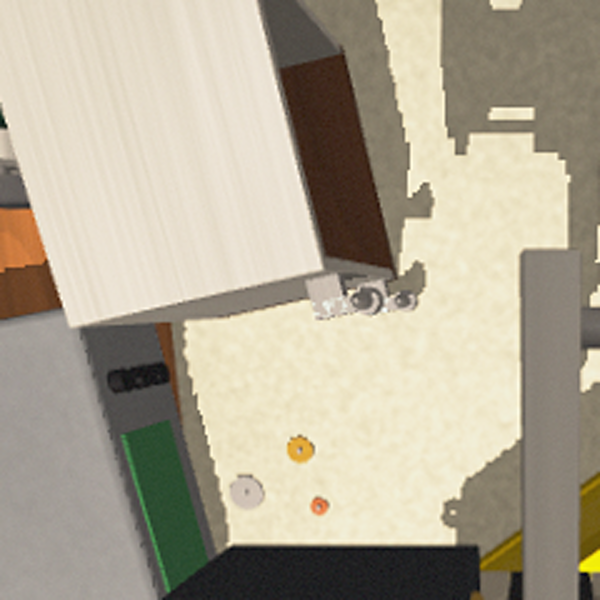

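The case top's front +y corner is at px (230,108) and the back one at (128.8,130.8). The upper pin is at about (247,119) and the lower one at about (261,120).

Run:
```python
from h import *
import pickle; p=pickle.load(open('h.pkl','rb'))
save(p,'i',(222,100,272,135),12)
A=onz(p,(230,108),.165);B=onz(p,(128.8,130.8),.165);C=onz(p,(204,0),.165)
print(A,B,C,np.linalg.norm(A-B))
u=B-A;f=A-C
psi=[np.degrees(np.arctan2(u[1],u[0])),np.degrees(np.arctan2(-f[0],f[1]))];print(psi)
for s in (np.mean(psi),):
    c,n=np.cos(np.radians(s)),np.sin(np.radians(s)); Rm=np.array([[c,-n],[n,c]])
    for d in ((-7,15),): print('pin',A[:2]+Rm@np.array(d)/1e3)
print(onz(p,(246.8,119.2),.152),onz(p,(261.2,120),.052))
```

```text
[0.64763998 0.15921295 0.165     ] [0.76533745 0.18182705 0.165     ] [0.66811662 0.05091377 0.165     ] 0.11985028903562697
[np.float64(10.876126227014987), np.float64(10.706793203896542)]
pin [0.63795525 0.17263703]
[0.63293386 0.17124793 0.152     ] [0.63548953 0.17206103 0.052     ]
```

View pics/i.png

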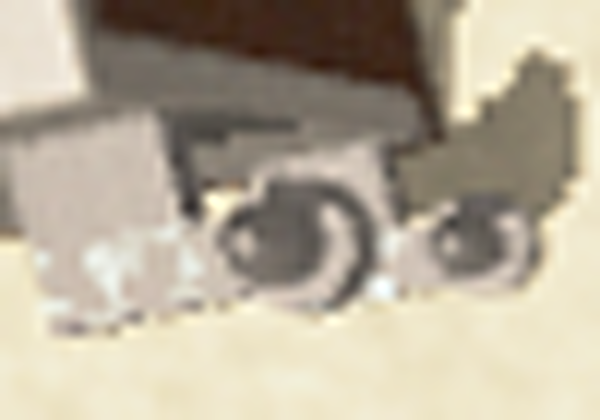

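The tips are the light spots: upper px (242,120) and lower px (260,120.4). The shoulder rings are centred at about (247.2,120.4) and (262,120.4).

Run:
```python
from h import *
import pickle; p=pickle.load(open('h.pkl','rb'))
for uv,z in (((242.3,120.2),.152),((247.2,120.4),.133),((260,120.2),.052),((262.2,120.4),.033)): print(onz(p,uv,z))
for X in([.637,.1725],):print(proj(p,[[*X,.152],[*X,.133],[*X,.052],[*X,.033]]))
# door in view: hinge end bottom etc; free end top corner
o=ctrl.get_obs(); T=o['tool_pos']
print(proj(p,[[T[0],T[1]-.075,T[2]-.0327],[T[0]-.005,T[1]-.075,T[2]-.0327]]))
```

```text
[0.63815765 0.17230281 0.152     ]
[0.63701454 0.17255522 0.133     ]
[0.6372593  0.17232943 0.052     ]
[0.63759765 0.1726224  0.033     ]
[[243.31836906 120.36630421]
 [247.2094607  120.35268754]
 [260.18247845 120.31832774]
 [262.58822568 120.31381068]]
[[318.68777631  99.50860026]
 [331.24696956  99.47170859]]
```

Pins are at (0.6375, 0.1725) with case yaw 10.8°, and the views agree. Next I turn the door to its open orientation on the robot side of the pins, still high.

```bash
python3 -c "
from h import *
go(.452,.137,.41,-169.2)"
```

```text
shift [0.1292 0.1218 0.0038] turn 0.8776 | mm [103.4  97.4   3.1] deg 78.99
```

Request:
send_rows --deltas '[[[0.03,0.03,0],0.08],[[0.06,0.06,0],0.16],[[0.09,0.09,0],0.24],[[0.12,0.12,0],0.32],[[0.129,0.122,0],0.4]]'

```text
clock: 8.85
tool_pos: [0.4499, 0.1337, 0.4131]
orientation: [180.0, 0.1, -126.5]
force: [-0.3, -0.7, -1.6]
opening: 0.0098
gripper_force: 30.0
```

Request:
send_rows --deltas '[[[0,0,0],0.08],[[0,0,0],0.16],[[0,0,0],0.24],[[0,0,0],0.32],[[0,0,0],0.4]]'

```text
clock: 9.27
tool_pos: [0.4532, 0.1365, 0.4122]
orientation: [-180.0, 0.0, -162.3]
force: [0.5, -0.6, -1.3]
opening: 0.0097
gripper_force: 30.0
```

Request:
send_rows --deltas '[[[0,0,0],0.08],[[0,0,0],0.08],[[0,0,0],0.08],[[0,0,0],0.08],[[0,0,0],0.08]]'

```text
clock: 9.68
tool_pos: [0.4527, 0.137, 0.4121]
orientation: [-180.0, -0.0, -168.9]
force: [0.5, -0.2, -1.9]
opening: 0.0098
gripper_force: 30.0
```

```bash
python3 -c "
from h import *
go(.452,.137,.24,-169.2)"
```

```text
shift [8.000e-04 2.000e-04 2.151e-01] turn 0.0033 | mm [  0.6   0.2 172.1] deg 0.3
```

Request:
send_rows --deltas '[[[0,0,0.05],0],[[0,0,0.1],0],[[0,0,0.15],0],[[0,0,0.2],0],[[0,0,0.215],0]]'

```text
clock: 10.1
tool_pos: [0.4499, 0.1356, 0.2347]
orientation: [-179.9, -0.4, -169.0]
force: [-0.9, -0.6, -2.4]
opening: 0.0097
gripper_force: 30.0
```

Run:
```python
from h import *
p=ctrl.snapshot('side');q=ctrl.snapshot('top')
a=cv2.resize(p['color'][140:260,180:300],(480,480),interpolation=2)
w=ctrl.snapshot('wrist');
# silent data check
go(.554,.1566,.24,-169.2)
print(ctrl.get_obs()['moment'])
```

```text
shift [-0.1292 -0.0004 -0.0005] turn 0.003 | mm [-103.4   -0.3   -0.4] deg 0.27
[ 0.11549946 -0.10781057  0.03814931]
```

Request:
send_rows --deltas '[[[-0.03,0,0],0],[[-0.06,0,0],0],[[-0.09,0,0],0],[[-0.1,0,0],0],[[-0.1,0,0],0]]'

```text
clock: 10.67
tool_pos: [0.5336, 0.1534, 0.2418]
orientation: [180.0, 0.2, -169.0]
force: [-0.1, 0.3, -2.4]
opening: 0.0103
gripper_force: 30.0
```

Request:
send_rows --deltas '[[[-0.01,0,0],0],[[-0.02,0,0],0],[[-0.029,0,0],0],[[-0.029,0,0],0],[[-0.029,0,0],0]]'

```text
clock: 11.08
tool_pos: [0.5539, 0.1569, 0.2402]
orientation: [180.0, -0.0, -169.0]
force: [-0.1, -0.9, -1.6]
opening: 0.01
gripper_force: 30.0
```

Run:
```python
from h import *
go(.554,.1566,.24,-169.2)
P={n:ctrl.snapshot(n) for n in('side','top','wrist')}
import pickle; pickle.dump(P,open('j.pkl','wb'))
print(proj(P['top'],[.6375,.1725,.16]),proj(P['side'],[.6375,.1725,.16]),proj(P['wrist'],[.6375,.1725,.16]))
a=cv2.resize(P['side']['color'][150:230,170:270],(500,400),interpolation=2)
b=cv2.resize(P['top']['color'][100:180,220:270],(250,400),interpolation=2)
cv2.imwrite('pics/j.png',np.hstack([a,b])[:,:,::-1])
```

```text
shift [-0.0001 -0.0004  0.0002] turn 0.0019 | mm [-0.1 -0.4  0.2] deg 0.17
[[245.67801266 132.69691797]] [[236.08689624 192.68085004]] [[319.53848768 349.85351738]]
```

View pics/j.png

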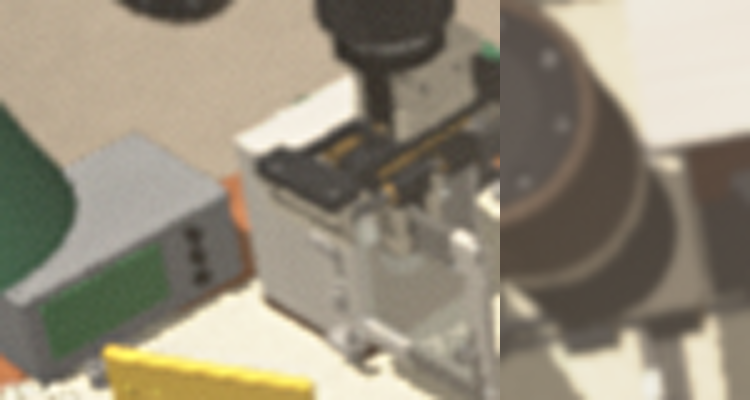

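The side crop shows the door edge next to the pins and the top view is blocked by the arm. I now lower slowly by force.

Request:
send_rows --deltas '[[[0,0,0.01],0],[[0,0,0.02],0],[[0,0,0.024],0],[[0,0,0.026],0],[[0,0,0.026],0]]'

```text
clock: 11.65
tool_pos: [0.5535, 0.1567, 0.2185]
orientation: [-180.0, -0.1, -169.0]
force: [0.3, -0.0, -1.4]
opening: 0.01
gripper_force: 30.0
```

Request:
send_rows --deltas '[[[0,0,0.001],0],[[0,0,0.002],0],[[0,0,0.003],0],[[0,0,0.004],0],[[0,0,0.005],0]]'

```text
clock: 12.07
tool_pos: [0.5538, 0.1569, 0.2154]
orientation: [180.0, 0.0, -169.0]
force: [-0.3, 0.1, -1.7]
opening: 0.0099
gripper_force: 30.0
```

Request:
send_rows --deltas '[[[0,0,0.001],0],[[0,0,0.002],0],[[0,0,0.003],0],[[0,0,0.004],0],[[0,0,0.005],0]]'

```text
clock: 12.48
tool_pos: [0.5538, 0.1569, 0.2113]
orientation: [180.0, 0.0, -169.0]
force: [-0.9, -0.1, -2.9]
opening: 0.0095
gripper_force: 30.0
```

Request:
send_rows --deltas '[[[0,0,0.001],0],[[0,0,0.002],0],[[0,0,0.003],0],[[0,0,0.004],0],[[0,0,0.005],0]]'

```text
clock: 12.9
tool_pos: [0.5539, 0.1569, 0.2074]
orientation: [-180.0, 0.0, -169.0]
force: [0.9, -0.1, -2.0]
opening: 0.01
gripper_force: 30.0
```

Request:
send_rows --deltas '[[[0,0,0.001],0],[[0,0,0.002],0],[[0,0,0.003],0],[[0,0,0.004],0],[[0,0,0.005],0]]'

```text
clock: 13.32
tool_pos: [0.5539, 0.1569, 0.2034]
orientation: [180.0, 0.0, -169.0]
force: [1.6, -1.7, -1.1]
opening: 0.0102
gripper_force: 30.0
```

Request:
send_rows --deltas '[[[0,0,0.001],0],[[0,0,0.0015],0],[[0,0,0.002],0],[[0,0,0.0025],0],[[0,0,0.003],0]]'

```text
clock: 13.73
tool_pos: [0.5539, 0.1569, 0.201]
orientation: [180.0, 0.0, -169.0]
force: [1.6, -1.0, -1.0]
opening: 0.0095
gripper_force: 30.0
```

```bash
python3 -c "
from h import *
o=ctrl.get_obs();print(o['tool_pos'],o['force'],o['moment'])"
```

```text
[0.55385527 0.15689685 0.20097384] [ 1.6077156  -0.96167653 -1.00481114] [-0.33171657 -0.58505568 -0.07584039]
```

Request:
send_rows --deltas '[[[0,0,0.0005],0],[[0,0,0.001],0],[[0,0,0.0013],0],[[0,0,0.0016],0],[[0,0,0.0016],0]]'

```text
clock: 14.15
tool_pos: [0.5538, 0.1569, 0.1997]
orientation: [-180.0, 0.0, -169.0]
force: [1.6, -1.9, -0.6]
opening: 0.0096
gripper_force: 30.0
```

Request:
send_rows --deltas '[[[0,0,0],0],[[0,0,0.0003],0],[[0,0,0.0005],0],[[0,0,0.0005],0],[[0,0,0.0005],0]]'

```text
clock: 14.57
tool_pos: [0.5538, 0.1569, 0.1993]
orientation: [180.0, 0.0, -169.0]
force: [2.1, -1.1, -0.7]
opening: 0.0102
gripper_force: 30.0
```

Request:
send_rows --deltas '[[[0,0,0.0003],0],[[0,0,0.0005],0],[[0,0,0.0008],0],[[0,0,0.0008],0],[[0,0,0.0008],0]]'

```text
clock: 14.98
tool_pos: [0.5538, 0.1569, 0.199]
orientation: [180.0, 0.0, -169.0]
force: [-0.7, -2.6, 5.8]
opening: 0.0102
gripper_force: 30.0
```

Request:
send_rows --deltas '[[[0,0,0.0003],0],[[0,0,0.0005],0],[[0,0,0.0005],0],[[0,0,0.0005],0],[[0,0,0.0005],0]]'

```text
clock: 15.4
tool_pos: [0.5538, 0.1568, 0.1988]
orientation: [-180.0, 0.0, -169.0]
force: [-1.4, -1.3, 6.6]
opening: 0.0097
gripper_force: 30.0
```

Request:
send_rows --deltas '[[[0,0,0.0003],0],[[0,0,0.0006],0],[[0,0,0.0006],0],[[0,0,0.0006],0],[[0,0,0.0006],0]]'

```text
clock: 15.82
tool_pos: [0.5537, 0.1568, 0.1984]
orientation: [-180.0, 0.0, -169.0]
force: [-3.0, -0.6, 7.3]
opening: 0.0101
gripper_force: 30.0
```

Request:
send_rows --deltas '[[[0,0,0.0003],0],[[0,0,0.0005],0],[[0,0,0.0005],0],[[0,0,0.0005],0],[[0,0,0.0005],0]]'

```text
clock: 16.23
tool_pos: [0.5536, 0.1568, 0.1982]
orientation: [-180.0, 0.0, -169.0]
force: [-3.5, -2.1, 9.6]
opening: 0.0098
gripper_force: 30.0
```

Request:
send_rows --deltas '[[[0,0,0.0004],0],[[0,0,0.0008],0],[[0,0,0.0008],0],[[0,0,0.0008],0],[[0,0,0.0008],0]]'

```text
clock: 16.65
tool_pos: [0.5536, 0.1568, 0.198]
orientation: [-180.0, 0.0, -169.0]
force: [-5.4, -1.5, 13.3]
opening: 0.0098
gripper_force: 30.0
```

Request:
send_rows --deltas '[[[0,0,0.0002],0],[[0,0,0.0003],0],[[0,0,0.0003],0],[[0,0,0.0003],0],[[0,0,0.0003],0]]'

```text
clock: 17.07
tool_pos: [0.5536, 0.1568, 0.198]
orientation: [-180.0, 0.0, -169.0]
force: [-5.9, -3.2, 13.5]
opening: 0.0096
gripper_force: 30.0
```

Request:
send_rows --deltas '[[[0,0,-0.0015],0],[[0,0,-0.0025],0],[[0,0,-0.0025],0],[[0,0,-0.0025],0],[[0,0,-0.0025],0]]'

```text
clock: 17.48
tool_pos: [0.5537, 0.1569, 0.1984]
orientation: [-180.0, -0.0, -169.0]
force: [-0.8, -1.6, 2.7]
opening: 0.01
gripper_force: 30.0
```

Request:
send_rows --deltas '[[[0,0,0],0],[[0,0,0],0],[[0,0,0],0],[[0,0,0],0],[[0,0,0],0]]' --gripper 0.5

```text
clock: 17.9
tool_pos: [0.5537, 0.1569, 0.1983]
orientation: [-180.0, -0.0, -169.0]
force: [-0.3, -0.0, -0.1]
opening: 0.0373
gripper_force: 0.0
```

Request:
send_rows --deltas '[[[0,0,0],0],[[0,0,-0.03],0],[[0,0,-0.06],0],[[0,0,-0.1],0],[[0,0,-0.1],0]]'

```text
clock: 18.32
tool_pos: [0.5561, 0.1577, 0.2848]
orientation: [179.9, 0.5, -169.0]
force: [1.1, 0.9, 1.3]
opening: 0.0436
gripper_force: 0.0
```

Tug was 13.5 N with the door home, and it is released. Now I shut the fingers and plan the push arc, keeping yaw fixed.

Request:
send_rows --deltas '[[[0,0.02,0],0],[[0,0.04,0],0],[[0,0.044,0],0],[[0,0.044,0],0],[[0,0.044,0],0]]' --gripper 0

```text
clock: 18.73
tool_pos: [0.547, 0.1914, 0.2783]
orientation: [-180.0, -0.0, -169.0]
force: [-0.1, 0.3, -0.3]
opening: 0.0161
gripper_force: 0.0
```

Request:
send_rows --deltas '[[[0,0,0],0],[[0,0,0],0],[[0,0,0],0],[[0,0,0],0],[[0,0,0],0]]'

```text
clock: 19.15
tool_pos: [0.5471, 0.1912, 0.2785]
orientation: [-180.0, -0.0, -169.0]
force: [-0.0, 0.1, -0.1]
opening: 0.0008
gripper_force: 0.0
```

```bash
cat > push.py <<'E'
from h import *
o=ctrl.get_obs(); print(o['tool_pos'],o['opening'],o['orientation'])
a=np.radians(10.8); Rm=np.array([[np.cos(a),-np.sin(a)],[np.sin(a),np.cos(a)]])
q=Rm.T@(o['tool_pos'][:2]-[.6375,.1725]); print('case rel pin',q, 'dz to .195 share',(o['tool_pos'][2]-.195)/.8)
for th in range(90,-11,-10):
    t=np.radians(th); r=.09+.03*(90-th)/90; h=.021*np.sin(t)+.01*np.cos(t)+.005
    c=r*np.array([-np.sin(t),-np.cos(t)])+h*np.array([-np.cos(t),np.sin(t)])
    d=c-q; print(th,c.round(4),'tool share',(-d[0]/.8).round(4),(d[1]/.8).round(4))
E
python3 push.py
python3 - <<'E'
from h import *
s=ctrl.snapshot('side');t=ctrl.snapshot('top')
for n,p in(('s',s),('t',t)):
    im=p['color'].astype(int); m=(im[:,:,0]>130)&(im[:,:,1]>100)&(im[:,:,2]<60)
    k,l,st,ce=cv2.connectedComponentsWithStats(m.astype(np.uint8))
    for i in range(1,k):
        if st[i][4]>40:
            ys,xs=np.where(l==i); a=[(xs[j],ys[j]) for j in(xs.argmin(),xs.argmax())]; print(n,st[i],[onz(p,b,.158).round(3) for b in a])
E
```

```text
[0.5471386  0.1911613  0.27846027] 0.0008298703569030068 [-1.79998408e+02 -2.31994784e-03 -1.69043769e+02]
case rel pin [-0.08526408  0.0352628 ] dz to .195 share 0.1043253352327804
90 [-0.09   0.026] tool share 0.0059 -0.0116
80 [-0.0967  0.0108] tool share 0.0143 -0.0306
70 [-0.1005 -0.0066] tool share 0.019 -0.0523
60 [-0.1007 -0.0256] tool share 0.0193 -0.0761
50 [-0.0968 -0.0453] tool share 0.0145 -0.1008
40 [-0.0886 -0.0649] tool share 0.0042 -0.1252
30 [-0.0759 -0.0832] tool share -0.0117 -0.1481
20 [-0.059  -0.0991] tool share -0.0328 -0.168
10 [-0.0385 -0.1117] tool share -0.0585 -0.1837
0 [-0.015 -0.12 ] tool share -0.0878 -0.1941
-10 [ 0.0104 -0.1234] tool share -0.1196 -0.1983
t [382 281  50   5  84] [array([ 0.199, -0.237,  0.158]), array([ 0.191, -0.382,  0.158])]
```

Request:
send_rows --deltas '[[[0,0,0.04],0],[[0,0,0.08],0],[[0,0,0.104],0],[[0,0,0.104],0],[[0,0,0.104],0]]'

```text
clock: 19.67
tool_pos: [0.547, 0.1912, 0.1949]
orientation: [-179.9, -0.1, -169.0]
force: [0.3, 0.5, 0.8]
opening: 0.0002
gripper_force: 0.0
```

Request:
send_rows --deltas '[[[0.003,-0.006,0],0],[[0.006,-0.012,0],0],[[0.009,-0.018,0],0],[[0.012,-0.024,0],0],[[0.014,-0.031,0],0]]'

```text
clock: 20.08
tool_pos: [0.5408, 0.1644, 0.1962]
orientation: [180.0, 0.1, -169.0]
force: [0.6, -0.1, -0.2]
opening: 0.0004
gripper_force: 0.0
```

```bash
python3 push.py
```

```text
[0.54075903 0.16444877 0.19616355] 0.0004352434236446461 [ 1.79961227e+02  7.60452296e-02 -1.69026894e+02]
case rel pin [-0.09653607  0.01021883] dz to .195 share 0.0014544366048324653
90 [-0.09   0.026] tool share -0.0082 0.0197
80 [-0.0967  0.0108] tool share 0.0002 0.0007
70 [-0.1005 -0.0066] tool share 0.0049 -0.021
60 [-0.1007 -0.0256] tool share 0.0052 -0.0448
50 [-0.0968 -0.0453] tool share 0.0004 -0.0695
40 [-0.0886 -0.0649] tool share -0.0099 -0.0939
30 [-0.0759 -0.0832] tool share -0.0258 -0.1168
20 [-0.059  -0.0991] tool share -0.0469 -0.1367
10 [-0.0385 -0.1117] tool share -0.0726 -0.1524
0 [-0.015 -0.12 ] tool share -0.1019 -0.1628
-10 [ 0.0104 -0.1234] tool share -0.1337 -0.167
```

Request:
send_rows --deltas '[[[0.002,-0.01,0],0],[[0.005,-0.021,0],0],[[0.005,-0.032,0],0],[[0.005,-0.045,0],0],[[0.003,-0.057,0],0]]'

```text
clock: 20.5
tool_pos: [0.5472, 0.1185, 0.1953]
orientation: [-180.0, -0.0, -169.0]
force: [-0.4, -0.0, -1.2]
opening: 0.0004
gripper_force: 0.0
```

Request:
send_rows --deltas '[[[-0.003,-0.0125,0],0],[[-0.008,-0.025,0],0],[[-0.013,-0.037,0],0],[[-0.02,-0.048,0],0],[[-0.028,-0.06,0],0]]'

```text
clock: 20.92
tool_pos: [0.5791, 0.076, 0.1952]
orientation: [-180.0, -0.0, -169.0]
force: [-0.8, -0.7, 0.1]
opening: 0.0005
gripper_force: 0.0
```

```bash
python3 push.py
python3 - <<'E'
from h import *
for n in('side','wrist','top'):
    p=ctrl.snapshot(n)
    for th in('door','door_edge'):
        for r in ctrl.cut_out(p,th)[:4]:
            ys,xs=np.where(r['pixels']); print(n,th,round(r['conf'],2),xs.min(),xs.max(),ys.min(),ys.max())
    a=np.radians(10.8); Rm=np.array([[np.cos(a),-np.sin(a)],[np.sin(a),np.cos(a)]])
    for t in(90,60,30,0):
        b=np.radians(t); e=Rm@(.16*np.array([-np.sin(b),-np.cos(b)]))+[.6375,.1725]; print(t,proj(p,[[*e,.167],[*e,.017]]).round().tolist())
E
```

```text
[0.5790527  0.07597336 0.19520759] 0.0005366244252342601 [-1.79997105e+02 -4.43152883e-03 -1.69032031e+02]
case rel pin [-0.07549933 -0.08386496] dz to .195 share 0.00025948499416849485
90 [-0.09   0.026] tool share 0.0181 0.1373
80 [-0.0967  0.0108] tool share 0.0265 0.1183
70 [-0.1005 -0.0066] tool share 0.0312 0.0966
60 [-0.1007 -0.0256] tool share 0.0315 0.0728
50 [-0.0968 -0.0453] tool share 0.0267 0.0482
40 [-0.0886 -0.0649] tool share 0.0164 0.0237
30 [-0.0759 -0.0832] tool share 0.0005 0.0009
20 [-0.059  -0.0991] tool share -0.0206 -0.0191
10 [-0.0385 -0.1117] tool share -0.0463 -0.0348
0 [-0.015 -0.12 ] tool share -0.0756 -0.0452
-10 [ 0.0104 -0.1234] tool share -0.1074 -0.0494
side door 0.76 405 422 144 176
side door 0.71 235 278 184 222
side door 0.69 412 428 194 224
side door 0.58 188 237 220 257
side door_edge 0.91 235 278 184 220
side door_edge 0.89 188 237 220 257
side door_edge 0.77 412 428 194 224
side door_edge 0.57 405 422 144 175
90 [[267.0, 208.0], [270.0, 240.0]]
60 [[278.0, 195.0], [280.0, 226.0]]
30 [[277.0, 182.0], [279.0, 213.0]]
0 [[266.0, 173.0], [268.0, 203.0]]
wrist door 0.73 536 639 148 233
wrist door 0.62 182 474 199 397
wrist door_edge 0.94 537 639 149 231
wrist door_edge 0.61 182 474 199 397
90 [[537.0, 76.0], [418.0, 100.0]]
60 [[330.0, 129.0], [325.0, 125.0]]
30 [[197.0, 266.0], [260.0, 190.0]]
0 [[175.0, 403.0], [243.0, 269.0]]
top door 0.93 372 432 279 290
top door 0.62 467 532 203 213
top door 0.47 213 219 176 183
top door_edge 0.62 373 432 280 289
top door_edge 0.56 353 374 114 137
top door_edge 0.54 467 532 203 212
top door_edge 0.39 408 423 159 210
90 [[254.0, 185.0], [260.0, 190.0]]
60 [[279.0, 173.0], [283.0, 179.0]]
30 [[296.0, 150.0], [298.0, 159.0]]
0 [[298.0, 123.0], [300.0, 134.0]]
```

Request:
send_rows --deltas '[[[-0.01,-0.01,0],0],[[-0.0206,-0.019,0],0],[[-0.033,-0.027,0],0],[[-0.046,-0.035,0],0],[[-0.055,-0.039,0],0]]'

```text
clock: 21.78
tool_pos: [0.6291, 0.0538, 0.1951]
orientation: [-180.0, 0.0, -169.1]
force: [-0.2, 0.2, -0.3]
opening: 0.0008
gripper_force: 0.0
```

Request:
send_rows --deltas '[[[-0.003,-0.001,0],0],[[-0.006,-0.002,0],0],[[-0.009,-0.003,0],0],[[-0.012,-0.004,0],0],[[-0.015,-0.005,0],0]]'

```text
clock: 22.2
tool_pos: [0.6401, 0.0531, 0.1954]
orientation: [180.0, 0.0, -169.0]
force: [-0.8, 1.0, -0.3]
opening: 0.0006
gripper_force: 0.2
```

```bash
python3 push.py|head -2; python3 -c "
from h import *
print(ctrl.get_obs()['force'])"
```

```text
[0.64010421 0.05311269 0.19535916] 0.0005624327724937805 [ 1.79999416e+02  1.87151352e-02 -1.69004049e+02]
case rel pin [-0.01981287 -0.11776062] dz to .195 share 0.00044894673243128097
[-0.83998111  0.99154332 -0.3465569 ]
```

Request:
send_rows --deltas '[[[-0.0015,0,0],0],[[-0.003,0,0],0],[[-0.0045,0,0],0],[[-0.006,0,0],0],[[-0.007,0,0],0]]'

```text
clock: 22.62
tool_pos: [0.6456, 0.0542, 0.1954]
orientation: [180.0, 0.0, -169.0]
force: [-0.0, 1.0, -0.0]
opening: 0.0005
gripper_force: 0.0
```

Request:
send_rows --deltas '[[[-0.001,0,0],0],[[-0.002,0,0],0],[[-0.003,0,0],0],[[-0.003,0,0],0],[[-0.003,0,0],0]]'

```text
clock: 23.03
tool_pos: [0.6465, 0.0542, 0.1952]
orientation: [-180.0, -0.2, -169.0]
force: [-5.6, 0.7, 3.8]
opening: 0.0005
gripper_force: 3.1
```

Request:
send_rows --deltas '[[[-0.001,0,0],0],[[-0.002,0,0],0],[[-0.002,0,0],0],[[-0.002,0,0],0],[[-0.002,0,0],0]]'

```text
clock: 23.45
tool_pos: [0.6467, 0.0542, 0.1952]
orientation: [-180.0, -0.3, -169.0]
force: [-11.9, -0.2, 7.6]
opening: 0.0004
gripper_force: 5.9
```

Request:
send_rows --deltas '[[[-0.001,0,0],0],[[-0.002,0,0],0],[[-0.002,0,0],0],[[-0.002,0,0],0],[[-0.002,0,0],0]]'

```text
clock: 23.87
tool_pos: [0.6469, 0.0542, 0.1951]
orientation: [-180.0, -0.5, -169.0]
force: [-18.0, 0.5, 11.7]
opening: 0.0006
gripper_force: 8.7
```

```bash
python3 push.py|head -2
```

```text
[0.64692763 0.05423347 0.19514419] 0.0006202203284322069 [-179.99243928   -0.46860148 -169.03204163]
case rel pin [-0.0129003  -0.11793826] dz to .195 share 0.00018023316545590778
```

Request:
send_rows --deltas '[[[0.01,0,0],0],[[0.03,0,0],0],[[0.06,0,0],0],[[0.08,0,-0.02],0],[[0.08,0,-0.07],0]]'

```text
clock: 24.28
tool_pos: [0.5827, 0.0417, 0.2465]
orientation: [180.0, -0.6, -169.1]
force: [1.0, 0.3, -1.1]
opening: 0.0003
gripper_force: 0.0
```

Run:
```python
from h import *
go(.56,.16,.41,-95)
```

```text
shift [ 0.0021  0.1506 -0.2044] turn -0.8233 | mm [   1.7  120.5 -163.5] deg -74.1
```

Request:
send_rows --deltas '[[[0,0.02,-0.05],-0.08],[[0,0.05,-0.1],-0.16],[[0,0.08,-0.15],-0.24],[[0,0.11,-0.2],-0.32],[[0,0.15,-0.2],-0.4]]'

```text
clock: 24.7
tool_pos: [0.5666, 0.1591, 0.4174]
orientation: [-179.8, 0.4, -133.0]
force: [2.0, 1.0, 0.8]
opening: 0.0006
gripper_force: 0.0
```

Request:
send_rows --deltas '[[[0,0,0],-0.08],[[0,0,0],-0.16],[[0,0,0],-0.24],[[0,0,0],-0.32],[[0,0,0],-0.42]]'

```text
clock: 25.12
tool_pos: [0.5655, 0.16, 0.411]
orientation: [-180.0, 0.0, -97.0]
force: [0.5, 0.4, 0.6]
opening: 0.0005
gripper_force: 0.0
```

Request:
send_rows --deltas '[[[0,0,0],-0.03],[[0,0,0],-0.03],[[0,0,0],-0.03],[[0,0,0],-0.03],[[0,0,0],-0.03]]'

```text
clock: 25.53
tool_pos: [0.5655, 0.1597, 0.4109]
orientation: [-180.0, 0.0, -94.8]
force: [0.2, 0.0, 0.2]
opening: 0.0004
gripper_force: 0.0
```

Run:
```python
from h import *
p=ctrl.snapshot('wrist'); print(ctrl.get_obs()['tool_pos'])
a=np.radians(10.8); Rm=np.array([[np.cos(a),-np.sin(a)],[np.sin(a),np.cos(a)]]); w=lambda x,y,z:[*(Rm@np.array([x,y])+[.6375,.1725]),z]
# sample brightness across door top (case x from -30mm to +15mm, rel pin) at several y
g=p['color'].mean(2).astype(np.float32)
xs=np.arange(-24,16,2)
print('x    ',xs.tolist())
for y in(-.03,-.06,-.09,-.12,-.14,-.15,-.158,-.165):
    q=proj(p,[w(x/1e3,y,.167) for x in xs]).astype(np.float32)
    print(y,q[10].round(),cv2.remap(g,q[None,:,0],q[None,:,1],1)[0].astype(int).tolist())
for th in('door','door_edge','case'):
    for r in ctrl.cut_out(p,th)[:3]:
        Y,X=np.where(r['pixels']); print(th,round(r['conf'],2),X.min(),X.max(),Y.min(),Y.max())
```

```text
[0.5654797  0.15969823 0.4109369 ]
x     [-24, -22, -20, -18, -16, -14, -12, -10, -8, -6, -4, -2, 0, 2, 4, 6, 8, 10, 12, 14]
-0.03 [254. 172.] [108, 110, 108, 109, 109, 108, 108, 111, 112, 109, 111, 223, 232, 232, 231, 209, 181, 231, 229, 228]
-0.06 [245. 146.] [114, 117, 97, 90, 90, 90, 89, 97, 111, 110, 104, 212, 232, 232, 230, 219, 165, 229, 228, 228]
-0.09 [236. 119.] [114, 114, 101, 91, 91, 91, 90, 92, 110, 109, 107, 171, 231, 231, 228, 229, 135, 232, 227, 229]
-0.12 [227.  92.] [86, 103, 100, 92, 90, 89, 90, 92, 106, 108, 106, 162, 230, 228, 225, 226, 169, 231, 226, 228]
-0.14 [221.  73.] [120, 111, 114, 107, 106, 105, 107, 106, 109, 106, 107, 145, 229, 225, 223, 222, 180, 230, 224, 225]
-0.15 [218.  63.] [96, 100, 100, 100, 100, 117, 116, 104, 108, 107, 106, 132, 226, 224, 222, 220, 189, 222, 223, 223]
-0.158 [215.  55.] [100, 55, 58, 56, 56, 55, 56, 55, 56, 53, 85, 134, 226, 222, 222, 221, 166, 117, 121, 122]
-0.165 [213.  48.] [98, 50, 60, 55, 57, 75, 66, 99, 85, 63, 69, 96, 118, 104, 65, 75, 120, 121, 119, 115]
door 0.75 206 278 54 198
door 0.36 319 321 280 302
door_edge 0.95 205 278 54 198
case 0.77 107 261 41 212
```

The door's top edge lies parallel to the case front with a constant 2 mm gap, and it stayed put after I backed off. It is shut and held by the catch, and the robot is clear.

```bash
python3 -c "
from plant import ctrl
print(ctrl.close_job())"
```

```text
the job is handed in; nothing more can be done
None
```

The door is seated on both hinge pins, was tugged down at about 13 N before release, then pushed shut; the last image shows it closed with the arm clear, and the job is handed in (no verdict was returned).

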